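# Set the last levelling collar of a shelf riser with a slotted gauge

## Robot

A 7-joint arm with a two-finger parallel gripper is mounted at the origin on the work surface. World frame = base frame: x ahead of the robot, y to its left, z up, the work surface at z = 0. Lengths are in m, angles in rad, forces in N, time in s.
With the tool pointing down it reaches from about 0.4 to 0.75 m from the base axis. Payload 19.5 kg.
Tool frame: the origin (TCP) lies on the centre line of the jaws, within the pads' length; the fingertips stand 19 mm ahead of it and the grasp point (between the pads) is the TCP; z points along the fingers, y is the line along which they close (so a half turn about z gives the same grasp; the last joint's range is limited). The gripper opens to 85 mm and grips with 20 to 120 N. Pads are 22 mm wide; open, the fingers measure 114 mm over their backs; the gripper's body (76 mm by 85 mm) begins 54 mm behind the grasp point. The pads swing forward as they close: fully open they stand 13 mm farther back than shut.
Start: joints at [-1.369, 0.707, -0.028, 1.485, 0.022, 0.951, -0.075], TCP at [0.139, 0.558, 0.25] pointing down, gripper open.
Joint ranges: [-2.71, 2.71], [-0.32, 2.16], [-1.57, 1.52], [0, 2.45], [-1.46, 4.6], [0, 2.02], [-2.83, 2.83]. Speed limits (rad/s): [1.89, 1.89, 2.57, 2.57, 3.01, 3.01, 3.01].

## Interface

Orientations are given as a 3x3 rotation matrix whose columns are the frame's x, y, z axes.
In Python, from cell import robot gives the robot as it stands.
- The arm moves only by the shell command python3 -m inch 'ROWS' [FORCE]. ROWS is JSON, one flat list of numbers, 7 for each row, row after row: the shift along the tool's x, y, z in m, then the turn, a rotation vector about the tool's x, y, z in rad, then the finger opening in m, from 0 to 0.0854. In form: [x, y, z, ax, ay, az, grip, x, y, z, ax, ay, az, grip, ...]. A call has exactly 5 rows; each row is the pose to reach, as a shift and turn from the pose commanded when the call began, along the tool's axes at that moment; what a row does not reach only later rows make up. A row lasts 1/8 s, in which the tool goes at most 62.5 mm and 10.7 degrees, less where a joint would pass 70% of its speed; a pose out of reach is approached as far as the arm can. A call with a gripper value outside its range is refused whole. The fingers move at their own pace and stop on an object; FORCE is the grip in N (left out, the last holds). Time passes only in rows, so rows that repeat a pose let the fingers close, or fill a call up. It gives the time, the measured TCP pose, the force, the opening and the grip force at its end, in the units of the state.
- robot.sense(): the state, without advancing time (a new reading comes with each control period).
- robot.grab_frame(name): name is "scene" or "top" or "wrist"; returns a dict with "pixels" (400x640x3 uint8, red, green, blue), "intrinsics" (3x3 intrinsics, pixels), "k1" (the pictures are not rectified: a ray, as slopes to the right and down, at radius r is drawn at 1 + k1 r^2 times it, then the intrinsics apply), "origin" and "rotation" of the camera in the world. Camera axes: x right, y up, looking along -z (the intrinsics and any distortion apply to the point x, -y, -z); pixel columns grow to the right and rows downward; lengths in m; the calibration is good to about 2 mm. A picture is of the moment at which its call begins. There is no depth.
- robot.finish_job(): hands the job in; it is judged then, once.
The state is a dict: "time": time; "joint_positions": joint angles; "qvel": joint speeds; "joint_torque": joint torques, N m; "tool_pos": TCP position; "tcp_rot": TCP orientation; "force": force on the tool from outside, world axes, zero at the start; "wrist_torque": the same for the moment, N m; "finger_gap": finger opening in m; "finger_force": force on a finger pad.
Only numpy, scipy, OpenCV 4.12 (cv2) and the standard library are available. Lean on these libraries where they do the work, as an engineer would, in place of code of your own. Each camera call takes 0.05 s, during which the arm holds its last target. There are 200 camera calls.

## Task

The cupboard's shelf riser lies upside down with its threaded legs up, and one knurled collar still stands too high above the slotted metal gauge that straddles its rod. Turn that collar down until it bears on the gauge, snug but not screwed hard, then draw the gauge out sideways and lay it flat in the open tray. Leave the collar alone after that, at the height the gauge gave it, and do not knock the other things about.

Things in the scene. Friction and masses are not known exactly. Their poses are not given: they have to be found in the camera images.
- riser: white shelf board lying flat, 200 (x) x 360 (y) x 24 mm thick, fixed. Origin: centre of its underside, on the table. Four upright threaded steel rods, 10 mm diameter (14 mm rubber tip), rise 70 mm above the board's top at (+-60, +-135) mm in its x, y, each with a black knurled collar. Three collars are set and do not turn; only the one at (-60, -135) turns.
- rod_foot (a point): foot of the rod whose collar is to be set: on the rod's axis, at the board's top face (24 mm above the table). z up along the rod; x, y as the riser. Right-hand quick thread: turning the collar clockwise seen from above lowers it, 30 mm per full turn (4.8 mm per rad).
- collar: the collar to set: black, knurled, 40 mm diameter, 22 mm tall, with a sprung steel ring (34 mm, 18 N per mm) below it, 6 mm proud give or take 2. Origin: on the rod's axis, 6 mm below the black part; z up. Ring starts 5 to 18 mm above the gauge. Turning it freely takes 0.025 N m, and 0.005 N m more per newton of bearing on the gauge. Snug: about 4 to 20 N. It stays where left.
- gauge: loose aluminium gauge, about 150 g, 22 mm thick all over, flat on the board: a 46 x 46 mm fork head and a handle 18 mm wide. Origin: on its underside, centre of the fork head, about on the rod's axis at the start. Own +y: open mouth of the fork; -y: handle, ending 88 mm from the origin, past the board's edge. Slot 16 mm wide, open to +y; drawn 45 mm along -y it is clear of rod and collar.
- gauge_handle (a point): grasp point on the gauge's handle, at mid thickness (11 mm above the underside), 66 mm from the gauge's origin towards -y; pinch the 18 mm width there (fingers close along the gauge's x). Axes as the gauge.
- gauge_mid (a point): middle of the gauge's 111 mm length, on its underside, 32 mm from its origin towards -y. Axes as the gauge.
- tray: open grey plastic tray fixed on the table, 150 (x) x 170 (y) x 22 mm high outside, walls and floor 4 mm thick. Origin: centre of its underside; y along its longer side.
- cleaner: bystander: white bottle, 66 mm diameter, 210 mm tall, upright. Origin: centre of its underside.
- tin: bystander: tin, 72 mm diameter, 50 mm tall. Origin: centre of its underside.
- driver: bystander: screwdriver lying on the table.
- carton: bystander: cardboard box 100 x 70 x 60 mm. Origin: centre of its underside.
There are look-alikes about, which are no part of the job. What is meant by the tray is not purple, and is the smaller of those in its own colour.

How it is judged:
On the way, in this order (a step that is already met when the one before it is completed fails the run):
1. the collar bears on the gauge, which is still round the rod and flat on the board (contact force between collar and gauge above 4 N and horizontal distance between gauge and rod_foot below 0.012 m and angle between gauge's own z axis and vertical below 0.05 rad and z of collar in the frame of rod_foot below 0.0245 m), for 0.2 s.
2. the gauge is drawn out from the rod (horizontal distance between gauge and rod_foot above 0.05 m), for 0.1 s.
At the end, for the whole second after the job is handed in: the collar's origin stands 18.7 to 24.5 mm above the board (where the gauge left it, its ring being 6 mm proud give or take 2), and the gauge lies flat and at rest on the tray's floor, released (z of collar in the frame of rod_foot between 0.0187 and 0.0245 m and x of gauge_mid in the frame of tray between -0.071 and 0.071 m and y of gauge_mid in the frame of tray between -0.081 and 0.081 m and height (world z) of gauge_mid below 0.009 m and angle between gauge's own z axis and vertical below 0.06 rad and linear speed of gauge below 0.01 m/s); the robot touches nothing.
It fails at once if the collar is screwed hard onto the gauge (over 22 N) (contact force between collar and gauge above 22 N).
It fails at once if a bystander is pushed or tipped (distance of any of cleaner, tin, carton, driver from where it was at the start of the episode above 0.03 m or angle between cleaner's own z axis and vertical above 0.5 rad).
It fails at once if the gauge is dropped or thrown (linear speed of gauge above 0.8 m/s).
It fails at once if the collar is touched again after the gauge has been drawn out (horizontal distance between gauge and rod_foot above 0.05 m and (contact force between collar and the fingers above 0.5 N or contact force between collar and the arm above 0.5 N)).
It also fails if it takes over 72 s, if anything falls off the work surface, if the arm or the gripper's body presses on something with over 40 N, if the wrist force passes 120 N, or if a joint passes its speed limit or range.

## Working session

There is one attempt and no reset: what is moved stays moved. The work goes in short steps, Python scripts to look and compute and a shell command to move; the robot and the scene stay as the last step left them, time stands still between calls to the robot, and variables do not carry over. Pictures are saved under pics/ and viewed, at most 10 in all, crops included, and the job is handed in when it is done.

```bash
ls; mkdir -p pics; python3 - <<'E'
from cell import robot
import cv2,numpy as np,pickle
d={}
for n in ("scene","top","wrist"):
    f=robot.grab_frame(n); d[n]=f
    cv2.imwrite(f"pics/{n}0.png",f["pixels"][:,:,::-1])
    print(n,f["origin"],f["k1"],np.round(f["rotation"],3).tolist(),np.round(f["intrinsics"],1).tolist())
pickle.dump(d,open("f0.pkl","wb"))
s=robot.sense();print({k:np.round(v,3).tolist() for k,v in s.items()})
E
```

```text
pics
scene [0.99369999 0.21402139 1.01123876] -0.02235469287217693 [[-0.475, -0.76, 0.444], [0.88, -0.402, 0.252], [-0.013, 0.51, 0.86]] [[388.7, 0.0, 318.4], [0.0, 388.7, 197.9], [0.0, 0.0, 1.0]]
top [ 0.40494431 -0.07016478  1.22535508] -0.09233998402225717 [[-0.005, 0.994, -0.108], [-1.0, -0.003, 0.013], [0.013, 0.108, 0.994]] [[377.5, 0.0, 322.2], [0.0, 377.5, 199.7], [0.0, 0.0, 1.0]]
wrist [0.06494697 0.57783769 0.37266338] -0.00555829302570711 [[0.241, -0.927, -0.287], [0.97, 0.23, 0.072], [-0.0, -0.296, 0.955]] [[320.5, 0.0, 324.9], [0.0, 320.5, 199.7], [0.0, 0.0, 1.0]]
{'time': 0.15, 'joint_positions': [-1.369, 0.707, -0.028, 1.485, 0.022, 0.951, -0.075], 'qvel': [-0.0, -0.003, -0.001, -0.002, 0.003, -0.0, 0.0], 'joint_torque': [-0.0, -88.331, 1.235, -23.62, 0.017, 0.005, -0.0], 'tool_pos': [0.139, 0.558, 0.25], 'tcp_rot': [[-0.97, 0.241, -0.0], [0.241, 0.97, -0.001], [-0.0, -0.001, -1.0]], 'force': [0.396, -0.334, -0.926], 'wrist_torque': [0.032, -0.027, -0.032], 'finger_force': 0.0, 'finger_gap': 0.085}
```

View pics/top0.png

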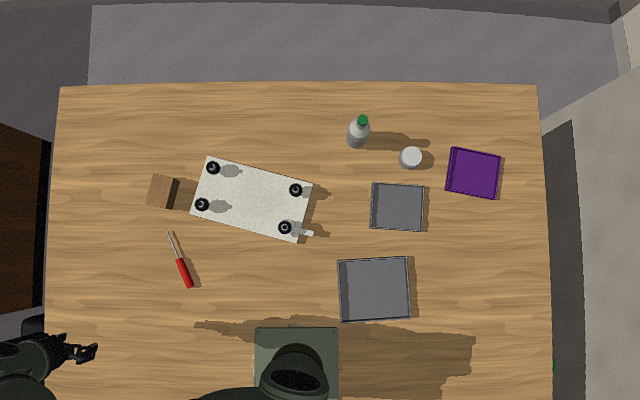

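View pics/scene0.png

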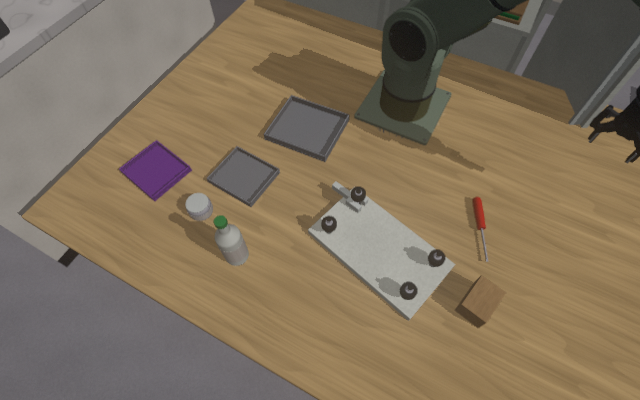

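Tray look-alikes in the top image are purple (473,173), large grey (374,289) and small grey (397,207), so I choose the small grey one. Of the collars at (213,168), (202,205), (295,190) and (285,227), the one with the gauge is (285,227). I'll measure these and check with a crop.

```bash
cat > h.py <<'E'
import numpy as np, cv2
from scipy.optimize import least_squares
def proj(f,P):
    p=(np.atleast_2d(P)-f["origin"])@np.array(f["rotation"])
    s=np.c_[p[:,0]/-p[:,2],-p[:,1]/-p[:,2]]
    s=s*(1+f["k1"]*(s**2).sum(1,keepdims=True)); K=np.array(f["intrinsics"])
    return s@np.diag([K[0,0],K[1,1]])+K[:2,2]
def unproj(f,uv,z):
    return least_squares(lambda q:(proj(f,[q[0],q[1],z])-uv).ravel(),[0.5,0]).x
def R2(a): return np.array([[np.cos(a),-np.sin(a)],[np.sin(a),np.cos(a)]])
def pl(pose,xy): return np.atleast_2d(xy)@R2(pose[2]).T+pose[:2]
E
python3 - <<'E'
from h import *; import pickle
d=pickle.load(open("f0.pkl","rb")); t,s=d["top"],d["scene"]
g=cv2.cvtColor(t["pixels"],cv2.COLOR_RGB2GRAY)
def sub(c): return cv2.cornerSubPix(g,np.float32(c).reshape(-1,1,2),(3,3),(-1,-1),(3,30,.01)).reshape(-1,2)
def fit(c,loc,z,w0):
    return least_squares(lambda q:(np.vstack([proj(t,[*p,z]) for p in pl(q,loc)])-c).ravel(),w0)
bx=lambda a,b:np.array([[a,b],[a,-b],[-a,-b],[-a,b]])
c=sub([(206,155),(313,184),(298,243),(190,213)])
r=fit(c,bx(.1,.18),.024,[.6,.1,0]); print("riser",r.x,np.abs(r.fun).max())
rod=pl(r.x,[-.06,-.135])[0]; print("rod",rod)
c2=sub([(372,182),(424,185),(423,231),(370,229)])
q=fit(c2,bx(.075,.085),.022,[.6,-.2,0]); print("tray",q.x,np.abs(q.fun).max())
for n,(u,v) in {"clean":(358,145),"tin":(411,165),"cart":(165,192)}.items(): print(n,unproj(t,[u,v],0))
def crop(f,c,w=25,h=37): 
    u,v=np.round(c).astype(int); print(u,v); return cv2.resize(np.array(f["pixels"])[v-h:v+h,u-w:u+w,::-1],None,fx=8,fy=8,interpolation=cv2.INTER_CUBIC)
p3=[*rod,.06]
cv2.imwrite("pics/c1.png",np.hstack([crop(t,proj(t,p3)[0]+[6,0]),crop(s,proj(s,p3)[0])]))
E
```

```text
riser [ 0.54168132  0.14369589 -0.2753877 ] 0.9519521048989077
rod [0.44723292 0.03009792]
tray [ 0.5132477  -0.3254964  -0.06149409] 1.1405779474896462
clean [ 0.72079327 -0.20646457]
tin [ 0.6531255  -0.38249465]
cart [0.56518029 0.43391894]
291 227
357 196
```

View pics/c1.png

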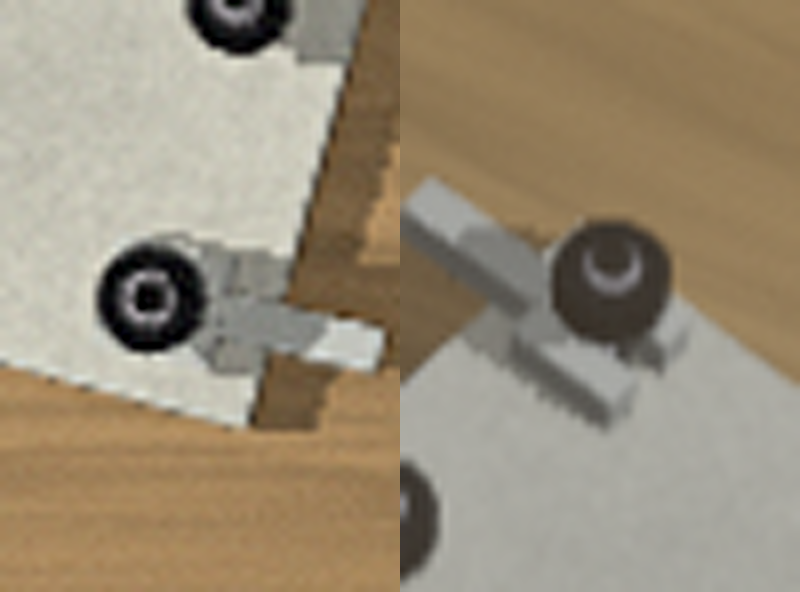

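The crop confirms it: left, the collar and rod tip at top px (285,227) stand over a fork whose handle ends at (314,234). I'll move above it with the tool upright.

```bash
python3 -m inch '[-0.042,-0.043,0,0,0,0,0.0854,-0.084,-0.086,0,0,0,0,0.0854,-0.126,-0.129,0,0,0,0,0.0854,-0.168,-0.172,0,0,0,0,0.0854,-0.21,-0.215,0,0,0,0,0.0854]' 20
python3 -m inch '[-0.042,-0.043,0,0,0,0,0.0854,-0.084,-0.086,0,0,0,0,0.0854,-0.126,-0.129,0,0,0,0,0.0854,-0.168,-0.172,0,0,0,0,0.0854,-0.216,-0.223,0.02,0,0,0,0.0854]'
python3 - <<'E'
from cell import robot;import numpy as np
s=robot.sense();print({k:np.round(s[k],3).tolist() for k in ("joint_positions","tool_pos","tcp_rot","force","wrist_torque")})
E
```

```text
time: 0.78
tool_pos: [0.2914, 0.2969, 0.2503]
tcp_rot: [[-0.97, 0.241, 0.0], [0.241, 0.97, -0.0], [-0.0, 0.0, -1.0]]
force: [1.6, 0.1, 0.1]
finger_gap: 0.0852
finger_force: 0.0
time: 1.4
tool_pos: [0.4428, 0.037, 0.2336]
tcp_rot: [[-0.97, 0.241, 0.002], [0.241, 0.97, 0.0], [-0.002, 0.001, -1.0]]
force: [0.7, 1.5, -0.8]
finger_gap: 0.0853
finger_force: 0.0
{'joint_positions': [-0.073, 0.548, -0.135, 1.96, 0.118, 0.639, 1.043], 'tool_pos': [0.443, 0.037, 0.234], 'tcp_rot': [[-0.97, 0.241, 0.002], [0.241, 0.97, 0.0], [-0.002, 0.001, -1.0]], 'force': [0.711, 1.45, -0.799], 'wrist_torque': [0.052, -0.006, 0.025]}
```

```bash
python3 - <<'E'
from cell import robot
from h import *; import pickle
f=robot.grab_frame("wrist"); pickle.dump(f,open("f1.pkl","wb"))
print(proj(f,[[.447,.03,.094],[.447,.03,.024]]))
im=np.array(f["pixels"])[:,:,::-1]
cv2.imwrite("pics/w1.png",cv2.resize(im[20:380,90:570],(800,600),interpolation=cv2.INTER_CUBIC))
E
```

```text
[[316.14155071 200.43610903]
 [317.76453391 180.73725952]]
```

View pics/w1.png

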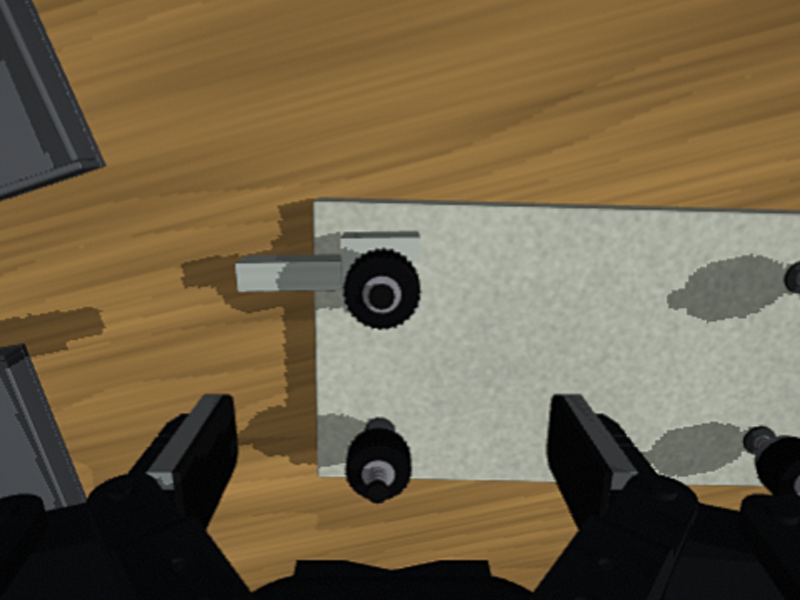

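The wrist view shows the rod tip at crop (381,296), the handle-end corners at (236,264) and (236,291), and the board edges.

```bash
python3 - <<'E'
from h import *; import pickle
f=pickle.load(open("f1.pkl","rb")); U=lambda x,y,z:unproj(f,np.array([90+x*.6,20+y*.6]),z)
t=pickle.load(open("f0.pkl","rb"))["top"]
print("rod wrist",U(381,296,.094),"rod top",unproj(t,[284.9,227.1],.094))
a,b=U(236,264,.046),U(236,291,.046); print("end",(a+b)/2,np.linalg.norm(a-b))
c,d=U(342,237,.046),U(420,237,.046); print("head",c,d,np.linalg.norm(d-c),np.arctan2(*(d-c)[::-1]))
c,d=U(314,201,.024),U(318,476,.024); print("edge",c,d,np.linalg.norm(d-c),np.arctan2(*(c-d)[::-1]))
rod=U(381,296,.094); v=rod-(a+b)/2; print("yaw of gauge y",np.arctan2(v[1],v[0])-np.pi/2,np.linalg.norm(v))
E
```

```text
rod wrist [0.44504632 0.03267332] rod top [0.44558492 0.02686258]
end [ 0.42677229 -0.05339694] 0.01683295654698991
head [0.41841462 0.0149846 ] [0.42947526 0.05940164] 0.04577347846114274 1.3267420809993826
edge [0.39616423 0.00128757] [ 0.58683915 -0.0519752 ] 0.19797436367589386 2.86919779027463
yaw of gauge y -0.20920863337220608 0.08798881156975859
```

```bash
python3 -m inch '[0,0,0.01,0,0,-0.18,0.0854,0,0,0.02,0,0,-0.36,0.0854,0,0,0.03,0,0,-0.54,0.0854,0,0,0.04,0,0,-0.72,0.0854,0,0,0.05,0,0,-0.9,0.0854]' 20
python3 -m inch '[0,0,0.01,0,0,-0.18,0.0854,0,0,0.02,0,0,-0.36,0.0854,0,0,0.03,0,0,-0.54,0.0854,0,0,0.03,0,0,-0.7,0.0854,0,0,0.03,0,0,-0.7,0.0854]' 
python3 - <<'E'
from cell import robot;import numpy as np
s=robot.sense();print({k:np.round(s[k],4).tolist() for k in ("joint_positions","tool_pos","tcp_rot","force","wrist_torque")})
print(np.array(s["tcp_rot"]).T@(np.array([.4455,.032,.086])-s["tool_pos"]))
E
```

```text
time: 2.08
tool_pos: [0.4416, 0.0388, 0.1828]
tcp_rot: [[-0.789, -0.615, -0.0], [-0.615, 0.789, 0.0], [0.0, 0.0, -1.0]]
force: [0.0, -0.1, 0.2]
finger_gap: 0.085
finger_force: 0.0
time: 2.7
tool_pos: [0.4415, 0.0386, 0.153]
tcp_rot: [[-0.214, -0.977, -0.001], [-0.977, 0.214, 0.0], [-0.0, 0.001, -1.0]]
force: [-0.5, -0.2, -0.1]
finger_gap: 0.0853
finger_force: 0.0
{'joint_positions': [0.1281, 0.7315, -0.5036, 2.0552, 0.6946, 0.5273, 2.0408], 'tool_pos': [0.4415, 0.0386, 0.153], 'tcp_rot': [[-0.214, -0.9768, -0.0006], [-0.9768, 0.214, 0.0001], [-0.0, 0.0006, -1.0]], 'force': [-0.5197, -0.2137, -0.1393], 'wrist_torque': [-0.0276, 0.0085, -0.0188]}
[ 0.00563611 -0.00538161  0.06695683]
```

```bash
python3 -m inch '[0.005,-0.005,0.01,0,0,0,0.0854,0.0056,-0.0054,0.03,0,0,0,0.07,0.0056,-0.0054,0.05,0,0,0,0.065,0.0056,-0.0054,0.067,0,0,0,0.06,0.0056,-0.0054,0.067,0,0,0,0.06]' 20
python3 - <<'E'
from cell import robot;from h import *
f=robot.grab_frame("wrist")
s=robot.sense();print({k:np.round(s[k],4).tolist() for k in ("joint_positions","tool_pos","force","wrist_torque","finger_gap")})
g=robot.grab_frame("scene")
R=lambda im:cv2.resize(np.array(im)[:,:,::-1],(400,500),interpolation=cv2.INTER_CUBIC)
cv2.imwrite("pics/d1.png",np.hstack([R(f["pixels"][100:300,240:400]),R(g["pixels"][146:246,317:397])]))
E
```

```text
time: 3.32
tool_pos: [0.4453, 0.032, 0.0852]
tcp_rot: [[-0.215, -0.977, -0.002], [-0.977, 0.215, -0.001], [0.001, 0.002, -1.0]]
force: [0.1, 0.4, 0.4]
finger_gap: 0.0603
finger_force: 0.0
{'joint_positions': [0.041, 0.8528, -0.3288, 2.0954, 0.8518, 0.3297, 1.9213], 'tool_pos': [0.4456, 0.032, 0.0859], 'force': [0.0199, 0.1107, 0.6742], 'wrist_torque': [-0.0379, 0.053, -0.0472], 'finger_gap': 0.0599}
```

View pics/d1.png

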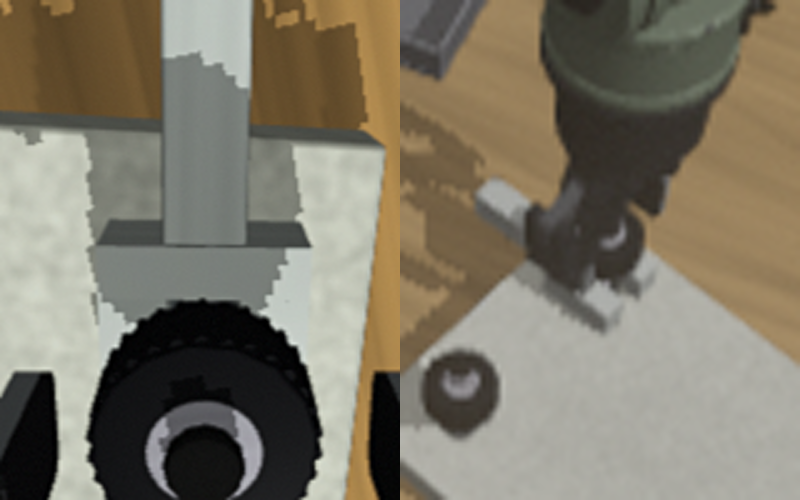

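The collar sits midway between the fingers (crop x 205, against finger edges at 57 and 370), and the fork is straight below it. I'll close gently and turn.

```bash
cat > q.py <<'E'
from cell import robot;from h import *
import sys
n=int(sys.argv[1]) if len(sys.argv)>1 else 0
W=[];F=[]
for i in range(n):
    robot.grab_frame("top"); s=robot.sense(); W.append(s["wrist_torque"]);F.append(s["force"])
s=robot.sense(); W.append(s["wrist_torque"]);F.append(s["force"])
R=np.array(s["tcp_rot"]);print("t",s["time"],"pos",np.round(s["tool_pos"],4),"yaw",round(np.arctan2(R[1,0],R[0,0]),4),"F",np.round(np.mean(F,0),2),"W",np.round(np.mean(W,0),4),"sd",np.round(np.std(W,0),3),"gap",round(s["finger_gap"],4),round(s["finger_force"],1),"j",np.round(s["joint_positions"],2))
E
python3 q.py 3
python3 -m inch '[0,0,0,0,0,0,0.03,0,0,0,0,0,0,0.03,0,0,0,0,0,0,0.03,0,0,0,0,0,0,0.03,0,0,0,0,0,0,0.03]' 20 >/dev/null; python3 q.py 3
python3 -m inch '[0,0,0.0002,0,0,0.05,0.03,0,0,0.0005,0,0,0.1,0.03,0,0,0.0007,0,0,0.15,0.03,0,0,0.001,0,0,0.2,0.03,0,0,0.0012,0,0,0.25,0.03]' >/dev/null; python3 q.py 3
```

```text
t 3.575 pos [0.4459 0.032  0.0866] yaw -1.7863 F [-0.18  0.39 -0.08] W [ 0.0254  0.0136 -0.0217] sd [0.038 0.034 0.025] gap 0.06 0.0 j [ 0.04  0.85 -0.33  2.1   0.85  0.33  1.92]
t 4.35 pos [0.4467 0.0319 0.0868] yaw -1.7862 F [ 5.23 -2.83  9.46] W [-0.665  -1.0167 -0.0533] sd [0.035 0.019 0.019] gap 0.0394 20.0 j [ 0.04  0.85 -0.33  2.09  0.85  0.33  1.92]
t 5.125 pos [0.447  0.0318 0.0856] yaw -2.0368 F [ 6.64 -4.06  8.85] W [-0.9032 -1.4637 -0.0826] sd [0.019 0.025 0.025] gap 0.0392 19.9 j [ 0.01  0.85 -0.27  2.1   0.76  0.29  1.76]
```

```bash

python3 -m inch '[0,-0.0015,-0.002,0,0,0,0.03,0,-0.0015,-0.002,0,0,0,0.03,0,-0.0015,-0.002,0,0,0,0.03,0,-0.0015,-0.002,0,0,0,0.03,0,-0.0015,-0.002,0,0,0,0.03]' >/dev/null; python3 q.py 3
python3 -m inch '[0,0,0.0005,0,0,0.1,0.03,0,0,0.001,0,0,0.2,0.03,0,0,0.0015,0,0,0.3,0.03,0,0,0.0018,0,0,0.37,0.03,0,0,0.002,0,0,0.42,0.03]' >/dev/null; python3 q.py 3
```

```text
t 5.9 pos [0.4471 0.0315 0.0867] yaw -2.0355 F [  5.52   0.28 -23.33] W [ 0.0456 -1.2977  0.0963] sd [0.048 0.03  0.043] gap 0.0387 25.8 j [ 0.01  0.85 -0.28  2.09  0.76  0.3   1.77]
t 6.675 pos [0.4474 0.0312 0.0847] yaw -2.4562 F [  8.09  -2.89 -24.06] W [-0.6849 -1.8311  0.084 ] sd [0.019 0.008 0.011] gap 0.0387 25.6 j [-0.04  0.85 -0.18  2.09  0.58  0.25  1.53]
```

```bash

python3 -m inch '[-0.0009,-0.0015,0.0014,0,0,0,0.03,-0.0009,-0.0015,0.0014,0,0,0,0.03,-0.0009,-0.0015,0.0014,0,0,0,0.03,-0.0009,-0.0015,0.0014,0,0,0,0.03,-0.0009,-0.0015,0.0014,0,0,0,0.03]' >/dev/null; python3 q.py 3
python3 -m inch '[0,0,0.0005,0,0,0.1,0.03,0,0,0.001,0,0,0.2,0.03,0,0,0.0015,0,0,0.3,0.03,0,0,0.0018,0,0,0.37,0.03,0,0,0.002,0,0,0.42,0.03]' >/dev/null; python3 q.py 3
```

```text
t 7.45 pos [0.4478 0.0311 0.0839] yaw -2.455 F [-6.25  2.71  6.27] W [ 0.6451  1.3116 -0.0836] sd [0.015 0.018 0.018] gap 0.0389 28.4 j [-0.04  0.85 -0.19  2.09  0.58  0.25  1.53]
t 8.225 pos [0.448  0.0307 0.0819] yaw -2.876 F [-3.42 -0.51  5.39] W [-0.1364  0.8362 -0.0422] sd [0.054 0.046 0.005] gap 0.0389 28.2 j [-0.08  0.85 -0.11  2.09  0.4   0.22  1.3 ]
```

```bash

python3 -m inch '[0,0,0.0006,0,0,0.17,0.03,0,0,0.0014,0,0,0.34,0.03,0,0,0.0022,0,0,0.51,0.03,0,0,0.003,0,0,0.68,0.03,0,0,0.0038,0,0,0.85,0.03]' >/dev/null; python3 q.py 4
```

```text
t 9.05 pos [0.4478 0.0299 0.078 ] yaw 2.5561 F [-3.33 -7.48  1.51] W [-1.8503  0.7853 -0.0325] sd [0.034 0.059 0.037] gap 0.0386 27.9 j [-0.14  0.86  0.    2.1  -0.01  0.19  0.85]
```

```bash

python3 -m inch '[0,-0.0008,0.0003,0,0,0.06,0.03,0,-0.0008,0.0006,0,0,0.12,0.03,0,-0.0008,0.0009,0,0,0.18,0.03,0,-0.0008,0.0012,0,0,0.24,0.03,0,-0.0008,0.0014,0,0,0.3,0.03]' >/dev/null; python3 q.py 4
python3 -m inch '[0,0,0.0001,0,0,0.03,0.03,0,0,0.0003,0,0,0.06,0.03,0,0,0.0004,0,0,0.09,0.03,0,0,0.0006,0,0,0.12,0.03,0,0,0.0006,0,0,0.12,0.03]' >/dev/null; python3 q.py 4
```

```text
t 9.875 pos [0.4475 0.0296 0.0765] yaw 2.2557 F [-3.99 -6.72  2.67] W [-1.5535  0.9482 -0.0395] sd [0.023 0.04  0.015] gap 0.0389 28.0 j [-0.16  0.86  0.04  2.1  -0.15  0.18  0.7 ]
t 10.7 pos [0.4474 0.0296 0.0759] yaw 2.1358 F [-4.8  -7.41  3.29] W [-1.6255  1.1434 -0.0584] sd [0.022 0.03  0.02 ] gap 0.0389 28.0 j [-0.17  0.87  0.05  2.1  -0.21  0.18  0.64]
```

```bash
cat >> q.py <<'E'
N=(np.mean(W,0)[2]+.025+.0048*np.mean(F,0)[2])/.005; print("N",round(N,1)); sys.exit(int(N>4))
E
python3 -m inch '[-0.0004,-0.0008,0.0001,0,0,0.03,0.03,-0.0004,-0.0008,0.0003,0,0,0.06,0.03,-0.0004,-0.0008,0.0004,0,0,0.09,0.03,-0.0004,-0.0008,0.0005,0,0,0.1,0.03,-0.0004,-0.0008,0.0005,0,0,0.1,0.03]' >/dev/null; python3 q.py 5 &&
python3 -m inch '[0,0,0.0001,0,0,0.03,0.03,0,0,0.0003,0,0,0.06,0.03,0,0,0.0004,0,0,0.09,0.03,0,0,0.0005,0,0,0.1,0.03,0,0,0.0005,0,0,0.1,0.03]' >/dev/null && python3 q.py 5 &&
python3 -m inch '[0,0,0.0001,0,0,0.03,0.03,0,0,0.0003,0,0,0.06,0.03,0,0,0.0004,0,0,0.09,0.03,0,0,0.0005,0,0,0.1,0.03,0,0,0.0005,0,0,0.1,0.03]' >/dev/null && python3 q.py 5
```

```text
t 11.575 pos [0.4473 0.0294 0.0754] yaw 2.0363 F [-4.83 -2.81  6.18] W [-0.7296  1.1865 -0.0289] sd [0.021 0.011 0.039] gap 0.039 28.2 j [-0.17  0.87  0.06  2.1  -0.26  0.18  0.59]
N 5.2
```

```bash

python3 -m inch '[0,0,-0.0003,0,0,0,0.03,0,0,-0.0003,0,0,0,0.03,0,0,-0.0003,0,0,0,0.03,0,0,-0.0003,0,0,0,0.03,0,0,-0.0003,0,0,0,0.03]' >/dev/null; python3 q.py 8;
python3 -m inch '[0,0,0.0001,0,0,0.02,0.03,0,0,0.0002,0,0,0.04,0.03,0,0,0.0003,0,0,0.06,0.03,0,0,0.0004,0,0,0.08,0.03,0,0,0.0004,0,0,0.08,0.03]' >/dev/null ; python3 q.py 8
```

```text
t 12.6 pos [0.4473 0.0294 0.0755] yaw 2.0364 F [-4.48 -3.11  0.4 ] W [-0.7485  1.0104 -0.0071] sd [0.019 0.036 0.022] gap 0.0386 27.7 j [-0.17  0.87  0.06  2.1  -0.26  0.18  0.59]
N 4.0
t 13.625 pos [0.4472 0.0294 0.0751] yaw 1.9564 F [-4.99 -3.34  0.89] W [-0.7968  1.1139 -0.0332] sd [0.018 0.029 0.015] gap 0.0387 27.8 j [-0.18  0.87  0.07  2.1  -0.29  0.18  0.55]
N -0.8
```

```bash
sed -i 's/N>4/N>6/' q.py
python3 -m inch '[0,0,0.0001,0,0,0.03,0.03,0,0,0.0003,0,0,0.06,0.03,0,0,0.0004,0,0,0.09,0.03,0,0,0.0005,0,0,0.1,0.03,0,0,0.0005,0,0,0.1,0.03]' >/dev/null ; python3 q.py 6 &&
python3 -m inch '[0,0,0.0001,0,0,0.03,0.03,0,0,0.0003,0,0,0.06,0.03,0,0,0.0004,0,0,0.09,0.03,0,0,0.0005,0,0,0.1,0.03,0,0,0.0005,0,0,0.1,0.03]' >/dev/null && python3 q.py 6 &&
python3 -m inch '[0,0,0.0001,0,0,0.03,0.03,0,0,0.0003,0,0,0.06,0.03,0,0,0.0004,0,0,0.09,0.03,0,0,0.0005,0,0,0.1,0.03,0,0,0.0005,0,0,0.1,0.03]' >/dev/null && python3 q.py 6
```

```text
t 14.55 pos [0.4471 0.0293 0.0746] yaw 1.8563 F [-5.11 -3.94  1.84] W [-0.8431  1.2666 -0.0489] sd [0.013 0.014 0.035] gap 0.0388 27.9 j [-0.18  0.87  0.08  2.1  -0.34  0.18  0.49]
N -3.0
t 15.475 pos [0.447  0.0293 0.0741] yaw 1.7562 F [-6.09 -4.    2.29] W [-0.8813  1.4176 -0.0351] sd [0.022 0.038 0.018] gap 0.0388 27.9 j [-0.19  0.87  0.09  2.1  -0.39  0.18  0.44]
N 0.2
t 16.4 pos [0.4469 0.0293 0.0736] yaw 1.6563 F [-6.65 -4.27  3.16] W [-0.9151  1.6042 -0.0422] sd [0.023 0.032 0.029] gap 0.0391 28.0 j [-0.19  0.87  0.1   2.1  -0.44  0.19  0.39]
N -0.4
```

```bash

python3 -m inch '[-0.0004,-0.0007,0,0,0,0.03,0.03,-0.0004,-0.0007,0.0001,0,0,0.06,0.03,-0.0004,-0.0007,0.0002,0,0,0.09,0.03,-0.0004,-0.0007,0.0003,0,0,0.1,0.03,-0.0004,-0.0007,0.0003,0,0,0.1,0.03]' >/dev/null ; python3 q.py 6 &&
python3 -m inch '[0,0,0.0001,0,0,0.03,0.03,0,0,0.0003,0,0,0.06,0.03,0,0,0.0004,0,0,0.09,0.03,0,0,0.0005,0,0,0.1,0.03,0,0,0.0005,0,0,0.1,0.03]' >/dev/null && python3 q.py 6 &&
python3 -m inch '[0,0,0.0001,0,0,0.03,0.03,0,0,0.0003,0,0,0.06,0.03,0,0,0.0004,0,0,0.09,0.03,0,0,0.0005,0,0,0.1,0.03,0,0,0.0005,0,0,0.1,0.03]' >/dev/null && python3 q.py 6
```

```text
t 17.325 pos [0.4467 0.0292 0.0733] yaw 1.5567 F [-5.35 -0.06 -1.71] W [ 0.022   1.2859 -0.0292] sd [0.016 0.028 0.032] gap 0.0394 27.6 j [-0.2   0.88  0.11  2.1  -0.49  0.19  0.34]
N -2.5
t 18.25 pos [0.4466 0.0292 0.0728] yaw 1.4569 F [-6.09  0.53  0.26] W [0.0119 1.4602 0.0059] sd [0.016 0.027 0.035] gap 0.0387 27.8 j [-0.21  0.88  0.12  2.1  -0.54  0.19  0.29]
N 6.4
```

```bash
python3 q.py 8; 
python3 -m inch '[0,0,0.0001,0,0,0.02,0.03,0,0,0.0002,0,0,0.04,0.03,0,0,0.0002,0,0,0.05,0.03,0,0,0.0002,0,0,0.05,0.03,0,0,0.0002,0,0,0.05,0.03]' >/dev/null; python3 q.py 8
```

```text
t 18.65 pos [0.4466 0.0292 0.0728] yaw 1.4568 F [-6.1   0.33  0.71] W [0.0143 1.4456 0.0252] sd [0.017 0.026 0.027] gap 0.0387 27.8 j [-0.21  0.88  0.12  2.1  -0.54  0.19  0.29]
N 10.7
t 19.675 pos [0.4466 0.0292 0.0726] yaw 1.4068 F [-7.06  0.14  0.92] W [0.0092 1.5471 0.053 ] sd [0.015 0.022 0.02 ] gap 0.0391 27.8 j [-0.21  0.88  0.13  2.11 -0.56  0.19  0.26]
N 16.5
```

```bash
python3 -m inch '[0,0,0,0,0,0,0.06,0,0,0,0,0,0,0.06,0,0,0,0,0,0,0.06,0,0,-0.02,0,0,0,0.06,0,0,-0.05,0,0,0,0.06]' 
python3 -m inch '[0,0,-0.05,0,0,0,0.06,0,0,-0.1,0,0,0,0.06,0,0,-0.1,0,0,0,0.06,0,0,-0.1,0,0,0,0.06,0,0,-0.1,0,0,0,0.06]'>/dev/null;  python3 q.py 1
python3 - <<'E'
from cell import robot
from h import *; import pickle
f=robot.grab_frame("wrist"); pickle.dump(f,open("f2.pkl","wb"))
print(proj(f,[[.447,.03,.094],[.447,.03,.046],[.43,-.03,.046]]))
cv2.imwrite("pics/w2.png",cv2.resize(np.array(f["pixels"])[:300,120:520,::-1],(800,600),interpolation=cv2.INTER_CUBIC))
E
```

```text
time: 20.3
tool_pos: [0.4469, 0.0288, 0.1229]
tcp_rot: [[0.163, 0.987, -0.001], [0.987, -0.163, -0.0], [-0.0, -0.001, -1.0]]
force: [0.6, 0.2, 0.9]
finger_gap: 0.06
finger_force: 0.0
t 20.975 pos [0.4468 0.0289 0.2219] yaw 1.4075 F [-0.7   0.33 -0.14] W [-0.0354  0.0123  0.0402] sd [0. 0. 0.] gap 0.06 0.0 j [-0.39  0.61  0.43  1.97 -0.41  0.64  0.15]
N 12.9
[[325.9916174  197.8517618 ]
 [325.9269704  183.3076488 ]
 [318.96852471 242.3801773 ]]
```

View pics/w2.png

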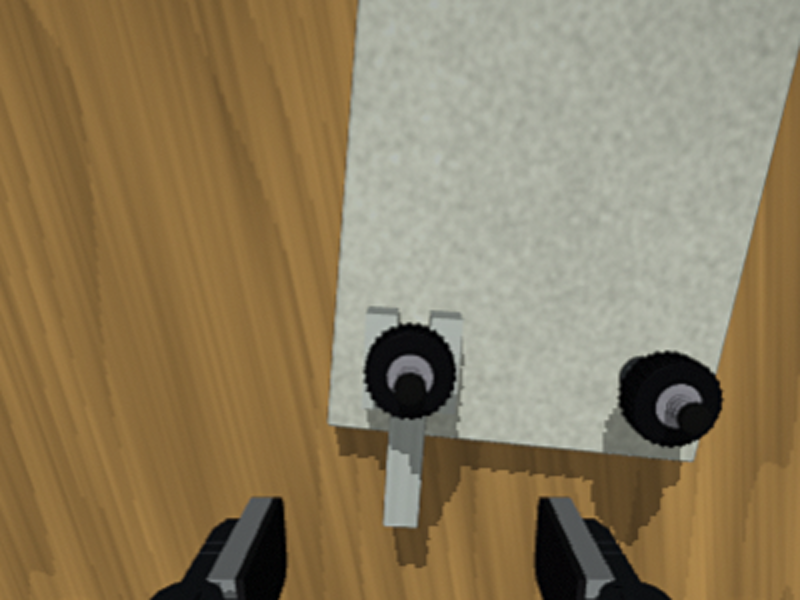

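The fork and collar are undisturbed: rod tip at crop (410,386), handle end at (400,525). I'll check the torque baseline in free air and locate the handle.

```bash
python3 q.py 10; python3 - <<'E'
from h import *; import pickle
f=pickle.load(open("f2.pkl","rb")); U=lambda x,y,z:unproj(f,np.array([120+x*.5,y*.5]),z)
print("rod",U(410,386,.094))
a,b=U(385,525,.046),U(417,526,.046); e=(a+b)/2; print("end",e,np.linalg.norm(a-b))
c,d=U(390,440,.046),U(423,440,.046); m=(c+d)/2; v=m-e; print("mid",m,"yaw",np.arctan2(v[1],v[0])-np.pi/2)
p,q=U(367,313,.046),U(462,318,.046); w=q-p; print("fork tips",p,q,np.linalg.norm(w),"yaw",np.arctan2(w[1],w[0]),"len",np.linalg.norm((p+q)/2-e)); v=(p+q)/2-e; print("yaw",np.arctan2(v[1],v[0])-np.pi/2, "origin",e+v/np.linalg.norm(v)*.088,"grasp",e+v/np.linalg.norm(v)*.022)
E
```

```text
t 21.525 pos [0.4471 0.029  0.2226] yaw 1.4078 F [ 0.13  0.01 -0.24] W [ 0.0061 -0.0051  0.0007] sd [0.022 0.026 0.022] gap 0.0598 0.0 j [-0.39  0.61  0.43  1.97 -0.41  0.64  0.15]
N 4.9
rod [0.44687035 0.03420127]
end [ 0.42768785 -0.05305515] 0.01663453806584866
mid [ 0.43828999 -0.00670663] yaw -0.22487913941679483
fork tips [0.4304556  0.05894262] [0.4740188  0.04939265] 0.04459769688772885 yaw -0.21580726276476922 len 0.10999725314685335
yaw -0.22507706176306597 origin [0.44732782 0.03272522] grasp [ 0.43259784 -0.03161005]
```

```bash
python3 -m inch '[-0.033,-0.002,0,0,0,0.03,0.05,-0.066,-0.004,0.02,0,0,0.062,0.05,-0.066,-0.004,0.06,0,0,0.062,0.05,-0.066,-0.004,0.1,0,0,0.062,0.05,-0.066,-0.004,0.1,0,0,0.062,0.05]' 20 >/dev/null; python3 q.py 1
python3 - <<'E'
from cell import robot
from h import *; import pickle
f=robot.grab_frame("wrist"); pickle.dump(f,open("f3.pkl","wb"))
cv2.imwrite("pics/w3.png",cv2.resize(np.array(f["pixels"])[50:350,120:520,::-1],(800,600),interpolation=cv2.INTER_CUBIC))
E
```

```text
t 22.2 pos [ 0.4322 -0.0357  0.1228] yaw 1.3451 F [0.57 1.42 0.84] W [-0.0114 -0.0285  0.0048] sd [0. 0. 0.] gap 0.0497 0.0 j [-0.12  0.77  0.23  2.12 -0.55  0.3   0.35]
N 6.8
```

View pics/w3.png

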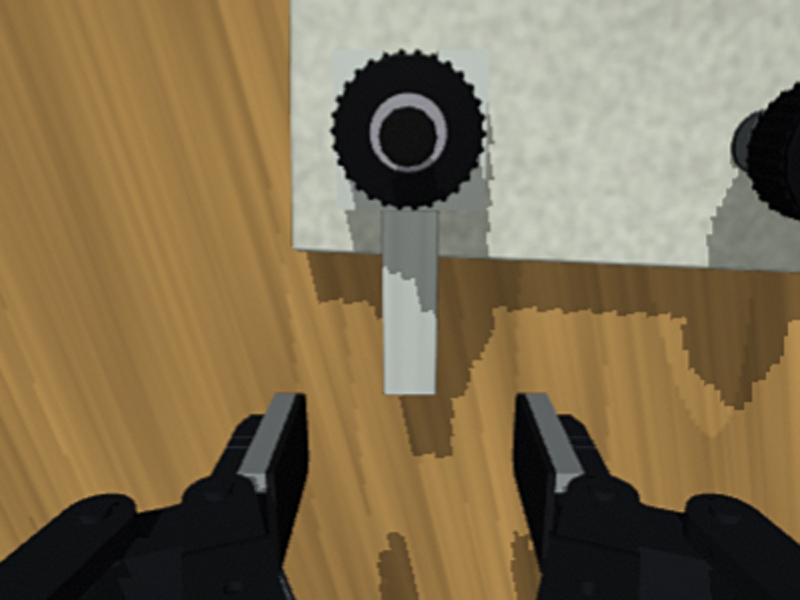

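The handle (crop x 384–436) is centred between the fingers (306 and 515) and parallel to them. I'll descend and pinch.

```bash
python3 -m inch '[0,0,0.03,0,0,0,0.045,0,0,0.06,0,0,0,0.04,0,0,0.078,0,0,0,0.035,0,0,0.078,0,0,0,0.035,0,0,0.078,0,0,0,0.035]' 30 >/dev/null; python3 q.py 1
python3 -m inch '[0,0,0,0,0,0,0.01,0,0,0,0,0,0,0.01,0,0,0,0,0,0,0.01,0,0,0,0,0,0,0.01,0,0,0,0,0,0,0.01]' 30 >/dev/null; python3 q.py 3
```

```text
t 22.925 pos [ 0.4331 -0.0354  0.0459] yaw 1.3463 F [-0.45 -0.19  0.77] W [-0.0341 -0.0781 -0.0047] sd [0. 0. 0.] gap 0.0352 0.0 j [-0.02  0.93  0.05  2.16 -0.62  0.06  0.4 ]
N 4.8
t 23.7 pos [ 0.4328 -0.0354  0.0455] yaw 1.3463 F [-0.43  0.16 13.41] W [0.0933 0.2021 0.2391] sd [0.015 0.007 0.007] gap 0.0174 34.2 j [-0.02  0.93  0.04  2.16 -0.62  0.06  0.4 ]
N 65.7
```

```bash
python3 -m inch '[0,0,-0.0007,0,0,0,0.01,0,0,-0.0007,0,0,0,0.01,0,0,-0.0007,0,0,0,0.01,0,0,-0.0007,0,0,0,0.01,0,0,-0.0007,0,0,0,0.01]' 40 >/dev/null; python3 q.py 1
```

```text
t 24.375 pos [ 0.4325 -0.0354  0.0456] yaw 1.346 F [-0.31  0.04  6.37] W [0.2773 0.0533 0.0876] sd [0. 0. 0.] gap 0.0171 40.3 j [-0.02  0.93  0.05  2.16 -0.62  0.06  0.4 ]
N 28.6
```

```bash
python3 -m inch '[-0.005,0,-0.0003,0,0,0,0.01,-0.015,0,-0.0003,0,0,0,0.01,-0.025,0,-0.0003,0,0,0,0.01,-0.035,0,-0.0003,0,0,0,0.01,-0.045,0,-0.0003,0,0,0,0.01]' 40; python3 -m inch '[-0.01,0,0,0,0,0,0.01,-0.02,0,0,0,0,0,0.01,-0.03,0,-0.005,0,0,0,0.01,-0.035,0,-0.02,0,0,0,0.01,-0.035,0,-0.035,0,0,0,0.01]' 40 >/dev/null;  python3 q.py 1
python3 - <<'E'
from cell import robot
from h import *; import pickle
f=robot.grab_frame("wrist"); pickle.dump(f,open("f4.pkl","wb"))
cv2.imwrite("pics/w4.png",cv2.resize(np.array(f["pixels"])[:400,60:594,::-1],(800,600),interpolation=cv2.INTER_CUBIC))
E
```

```text
time: 25.0
tool_pos: [0.4224, -0.0797, 0.0457]
tcp_rot: [[0.223, 0.975, 0.0], [0.975, -0.223, -0.0], [-0.0, 0.0, -1.0]]
force: [-0.1, 0.7, -1.5]
finger_gap: 0.0176
finger_force: 39.4
t 25.675 pos [ 0.4147 -0.1141  0.0827] yaw 1.3452 F [ 1.4   0.58 -0.21] W [-0.0408 -0.0257 -0.0111] sd [0. 0. 0.] gap 0.017 39.3 j [ 0.14  0.85  0.1   2.16 -0.52  0.15  0.5 ]
N 2.6
```

View pics/w4.png

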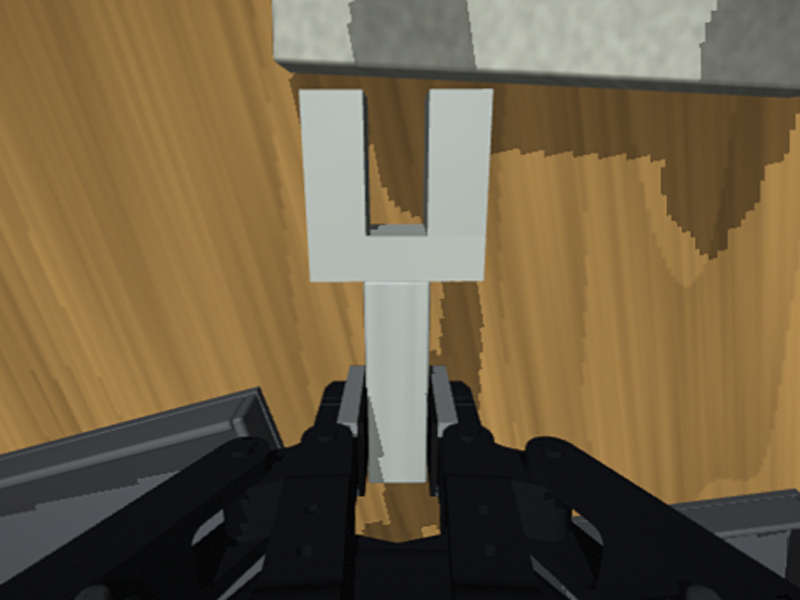

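The gauge is out and held straight in the jaws: head at crop (396,185), handle (397,380). I'll carry it to the small grey tray.

```bash
python3 -m inch '[-0.015,0.01,0,0,0,0,0.01,-0.038,0.026,0,0,0,0,0.01,-0.062,0.042,0,0,0,0,0.01,-0.086,0.058,0,0,0,0,0.01,-0.11,0.074,0,0,0,0,0.01]' 40 >/dev/null; python3 -m inch '[-0.024,0.016,0,0,0,-0.04,0.01,-0.048,0.034,0,0,0,-0.08,0.01,-0.072,0.05,0,0,0,-0.12,0.01,-0.095,0.066,0,0,0,-0.164,0.01,-0.1075,0.0748,0,0,0,-0.164,0.01]' 40 >/dev/null;  python3 q.py 2
python3 - <<'E'
from cell import robot
from h import *
f=robot.grab_frame("top");g=robot.grab_frame("wrist")
A=cv2.resize(np.array(f["pixels"])[150:270,320:480,::-1],(400,300),interpolation=cv2.INTER_CUBIC)
B=cv2.resize(np.array(g["pixels"])[:,53:587,::-1],(400,300))
cv2.imwrite("pics/w5.png",np.hstack([A,B]))
E
```

```text
t 27.075 pos [ 0.5104 -0.361   0.0798] yaw 1.5081 F [-0.15 -0.64 -1.44] W [-0.1043  0.0526 -0.0144] sd [0.06  0.032 0.035] gap 0.0166 39.3 j [ 0.47  1.02  0.21  1.45 -0.27  0.7   0.73]
N 0.7
```

View pics/w5.png

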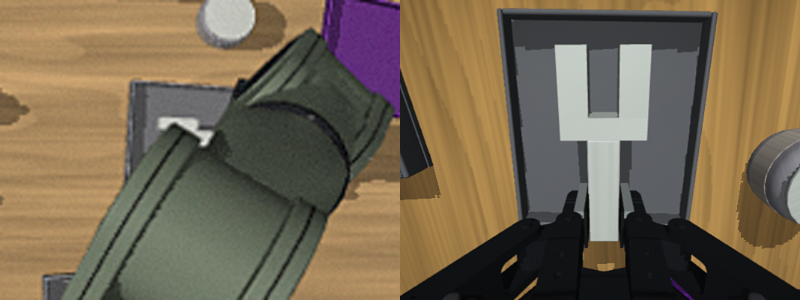

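```bash
python3 - <<'E'
from cell import robot
from h import *
g=robot.grab_frame("wrist"); s=robot.sense()
P=lambda x,y:np.array([(x-400)*1.335+53,y*4/3])
a,b=unproj(g,P(500,10),.022),unproj(g,P(717,13),.022); print("far corners",a,b,np.linalg.norm(a-b))
y=np.array([b[1]-a[1],-(b[0]-a[0])])*-1/np.linalg.norm(a-b)
print("tray yaw",np.arctan2((b-a)[1],(b-a)[0]),"centre",(a+b)/2-y*.085*np.sign(y[1]))
c=unproj(g,P(603,241),s["tool_pos"][2]+.001); d=unproj(g,P(603,45),s["tool_pos"][2]+.001);print("gauge end,tip",c,d, np.linalg.norm(c-d),"mid",(c+d)/2,s["tool_pos"])
E
```

```text
far corners [ 0.44786116 -0.23549392] [ 0.59309706 -0.24625023] 0.14563366752148516
tray yaw -0.07392600459270347 centre [ 0.51420113 -0.32563992]
gauge end,tip [0.53626907 0.02796898] [0.53150464 0.02621347] 0.005077560885112221 mid [0.53388686 0.02709122] [ 0.51064921 -0.3584313   0.08024624]
```

Centre agrees with the first estimate, and the gauge is aligned and central over the tray. Lowering.

```bash
python3 -m inch '[0,0,0.012,0,0,0,0.01,0,0,0.024,0,0,0,0.01,0,0,0.036,0,0,0,0.01,0,0,0.046,0,0,0,0.01,0,0,0.05,0,0,0,0.01]' 40 >/dev/null;  python3 q.py 2
python3 -m inch '[0,0,0.001,0,0,0,0.01,0,0,0.002,0,0,0,0.01,0,0,0.003,0,0,0,0.01,0,0,0.004,0,0,0,0.01,0,0,0.004,0,0,0,0.01]' 40 >/dev/null;  python3 q.py 3
```

```text
t 27.95 pos [ 0.511  -0.3587  0.0303] yaw 1.5098 F [-0.1   0.39 -2.  ] W [-0.0502  0.0238 -0.0043] sd [0.026 0.031 0.024] gap 0.017 39.3 j [ 0.48  1.09  0.19  1.46 -0.29  0.62  0.74]
N 2.2
t 28.725 pos [ 0.5111 -0.3587  0.0267] yaw 1.5098 F [-0.33  0.69 -1.28] W [-0.0535 -0.0234 -0.0042] sd [0.013 0.037 0.013] gap 0.0171 39.3 j [ 0.48  1.1   0.19  1.46 -0.29  0.61  0.74]
N 2.9
```

```bash
python3 -m inch '[0,0,0.0005,0,0,0,0.01,0,0,0.001,0,0,0,0.01,0,0,0.0013,0,0,0,0.01,0,0,0.0013,0,0,0,0.01,0,0,0.0013,0,0,0,0.01]' 40 >/dev/null;  python3 q.py 3
```

```text
t 29.5 pos [ 0.5111 -0.3587  0.0257] yaw 1.5098 F [-1.31  1.28  6.06] W [0.2798 0.3438 0.0046] sd [0.014 0.019 0.022] gap 0.0173 40.3 j [ 0.48  1.1   0.18  1.46 -0.29  0.61  0.74]
N 11.7
```

Touching down (6 N). Release and retreat.

```bash
python3 -m inch '[0,0,0,0,0,0,0.02,0,0,0,0,0,0,0.03,0,0,0,0,0,0,0.04,0,0,-0.005,0,0,0,0.04,0,0,-0.03,0,0,0,0.04]' 20 >/dev/null; python3 -m inch '[0,0,-0.04,0,0,0,0.04,0,0,-0.08,0,0,0,0.04,0,0,-0.12,0,0,0,0.04,0,0,-0.12,0,0,0,0.04,0,0,-0.12,0,0,0,0.04]' >/dev/null; python3 q.py 1
python3 - <<'E'
from cell import robot
from h import *
g=robot.grab_frame("wrist");f=robot.grab_frame("scene")
cv2.imwrite("pics/w6.png",np.hstack([cv2.resize(np.array(g["pixels"])[:,53:587,::-1],(400,300)),cv2.resize(np.array(f["pixels"])[110:290,180:420,::-1],(400,300))]))
E
```

```text
t 30.8 pos [ 0.5109 -0.3585  0.1747] yaw 1.5098 F [ 0.18  0.27 -0.62] W [-0.0286 -0.0298 -0.0084] sd [0. 0. 0.] gap 0.0397 0.0 j [ 0.45  0.89  0.25  1.39 -0.25  0.9   0.7 ]
N 2.7
```

View pics/w6.png

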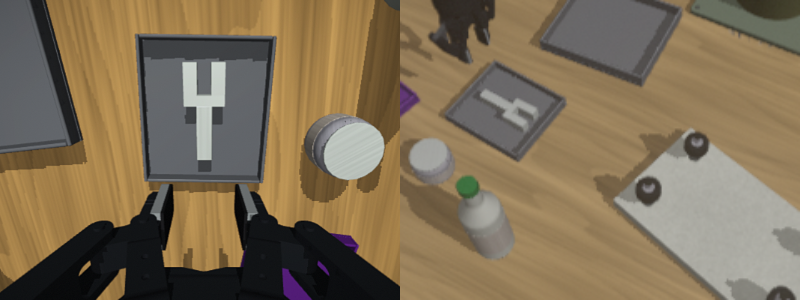

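The gauge lies flat and released in the small grey tray (left crop (204,115)). The collar stands on its rod, the bystanders have not moved, and the gripper is clear, so I hand it in.

```bash
python3 -c "
from cell import robot
print(robot.finish_job())"
```

```text
the job is handed in; nothing more can be done
None
```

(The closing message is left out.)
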